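# Dock the filling head and open the blending vessel

### The arm

A 6-joint arm with a two-finger parallel gripper is mounted at the origin on the work surface. World frame = base frame: x ahead of the robot, y to its left, z up, the work surface at z = 0. Lengths are in m, angles in degrees, forces in N, time in s.
With the tool pointing down it reaches from about 0.25 to 0.725 m from the base axis. Payload 9.7 kg.
Tool frame: the origin (TCP) lies midway between the tips of the shut fingers; the grasp point (between the pads) lies bot.hold_point_z behind it (bot.hold_point_z is the distance from the TCP to the grasp point, in m); z points along the fingers, y is the line along which they close (so a half turn about z gives the same grasp; the last joint's range is limited). The gripper opens to 85 mm and grips with 20 to 120 N. Pads are 22 mm wide; open, the fingers measure 114 mm over their backs; the gripper's body (76 mm by 85 mm) begins 54 mm behind the grasp point. The pads swing forward as they close: fully open they stand 13 mm farther back than shut.
Start: joints at [-76.948, 4.979, 10.078, 95.1, 0, 90], TCP at [0.124, -0.536, 0.231] pointing down, gripper open.
Joint ranges: [-179.16, 179.16], [-48.56, 103.87], [-65.8, 70.77], [-126.05, 130.52], [-82.76, 87.17], [-180, 180]. Speed limits (degrees/s): [127.2, 127.2, 147.25, 180, 180, 180].

### API

Orientations are given as [roll, pitch, yaw] about the fixed x, y, z axes, in that order (R = Rz(yaw) Ry(pitch) Rx(roll)).
In Python, from workcell import bot, camera, camera_model, ticket gives the robot as it stands.
- The arm moves only by the tool send_rows, never from a script. Its argument "targets" is text: rows parted by semicolons, each of 5 numbers parted by spaces: the shift along the tool's x, y, z in mm, then the turn about the tool's z in degrees, then the closure in counts, from 0 (fully open) to 255 (shut). A call has 1 to 20 rows; each row is the pose to reach, as a shift and turn from the pose commanded when the call began, along the tool's axes at that moment; what a row does not reach only later rows make up. A row lasts 1/8 s, in which the tool goes at most 62.5 mm and 10.7 degrees, less where a joint would pass 70% of its speed; a pose out of reach is approached as far as the arm can. A call with a gripper value outside its range is refused whole. The fingers move at their own pace and stop on an object; "newtons" is the grip in N (left out, the last holds). Time passes only in rows, so rows that repeat a pose let the fingers close. It gives the time, the measured TCP pose, the force, the opening and the grip force at its end, in the units of the state.
- bot.get_obs(): the state, without advancing time (a new reading comes with each control period).
- camera(name): name is "scene" or "top" or "wrist"; returns the picture (384x512x3 uint8, blue, green, red); there is no depth.
- camera_model(name): a dict with "K" (3x3 intrinsics, pixels), "pose" (4x4, takes a point from camera to world coordinates); the wrist camera has in their place "T_tool_cam" (4x4, takes a point from camera to tool coordinates, whose origin is the TCP and whose axes are the flange's). Camera axes: x right, y down, z forward; pixel columns grow to the right and rows downward; lengths in m; the calibration is good to about 2 mm. A picture is of the moment at which its call begins: read the wrist's pose just before it. camera_model takes no time and is no camera call.
- ticket.job_done(): hands the job in; it is judged then, once.
The state is a dict: "time": time; "q": joint angles; "qd": joint speeds; "joint_efforts": joint torques, N m; "ee_pos": TCP position; "tcp_rot": TCP orientation; "wrist_force": force on the tool from outside, world axes, zero at the start; "torque": the same for the moment, N m; "opening": finger opening in m; "grasp_force": force on a finger pad.
Only numpy, scipy, OpenCV 4.12 (cv2) and the standard library are available. Lean on these libraries where they do the work, as an engineer would, in place of code of your own. Each camera call takes 0.05 s, during which the arm holds its last target. There are 200 camera calls.

### The job

Get the perfume filling station ready to run: first open the fume extractor by turning its yellow damper handle in line with the duct, then push the filling head along its rails until its coupling is fully home on the brass adaptor, fold both brass cam arms fully back along the coupling one after the other, and only when both are folded open the vessel by turning the red valve handle in line with its pipe. Leave everything so, with the coupling still fully home, and do not shift or tip any of the bottles, the beaker or the vial.

Things in the scene. Friction and masses are not known exactly. Their poses are not given: they have to be found in the camera images.
- station: fixed filling station on a 130 x 700 x 16 mm plate. Origin on the table under the brass adaptor's tip; x across the pipe, y along it to the vessel, z up. Steel vessel (radius 85 mm, 275 mm high) at y = +390. Pipe axis 110 mm up; grooved adaptor (radius 21 mm) at y = 0 to 45; valve block (46 x 56 x 46 mm) at y = +150. The filling head rides on rails at y < 0
- coupling (a joint): slide of the filling head along station +y, in m: 0 = fully drawn back, 0.080 = coupling fully home on the adaptor (hard stop). Starts 45 to 80 mm short of home. It takes about 7 N to move and stays where it is left
- coupling_center (a point): point on the axis of the steel coupling (radius 30 mm, from 50 mm behind this point to 18 mm ahead of it along station y), midway between the two cam arm pivots, 110 mm above the table; rides with the filling head; axes as the station
- push_face (a point): point on the flat back (-y side) of the black filling head, on the coupling's axis, 110 mm above the table; rides with the head. The black block is 60 mm wide (x), 50 mm long (y), and its back reaches from 30 mm above this point to 60 mm below it; a small round gauge on its top adds 9 mm; push it towards station +y
- cam_near (a joint): angle in rad of the brass cam arm on the station -x side of the coupling: 0 = standing straight out to station -x, grows as it swings back towards station -y, 1.571 = folded flat along the coupling, pointing -y (hard stop). Starts at 0 to 0.35. Stays where it is left; about 1.2 N at 50 mm from the pivot moves it
- cam_far (a joint): the same for the arm on the station +x side: 0 = standing straight out to +x, grows as it swings back towards -y, 1.571 = folded flat, pointing -y (hard stop). Starts at 0 to 0.35
- cam_near_pivot (a point): pivot (vertical axis) of the near cam arm, 38 mm to station -x of coupling_center; rides with the head. The arm is a bar 9 mm thick and 20 mm high (10 mm above and below this point), its end 64 mm from the pivot; nothing stands under the outer part of it but the base plate
- cam_far_pivot (a point): pivot (vertical axis) of the far cam arm, 38 mm to station +x of coupling_center; same arm
- valve_pivot (a point): axis (vertical) of the red valve handle, 165 mm above the table at station y = +150 mm. The handle is a bar 18 mm wide and 18 mm high (9 mm above and below this point), red from 22 to 85 mm from the pivot
- tank_valve (a joint): angle in rad of the red valve handle: 0 = closed, pointing to station -x (across the pipe); turns clockwise seen from above; 1.571 = open, pointing to station +y along the pipe to the vessel (hard stop). Starts at 0 to 0.2. Stays where it is left; about 3 N at 70 mm
- extractor: fixed fume extractor: aluminium duct (radius 40 mm) along its x, axis 55 mm above the table, black bell mouth (radius 52 mm) at x = -120 mm, white fan box 140 x 150 mm and 153 mm high centred at x = +200 mm. Origin on the table under the damper's axis. The position and yaw vary
- damper_pivot (a point): axis (vertical) of the yellow damper handle, 130 mm above the table, above the extractor's origin. The handle is a bar 18 mm wide and 18 mm high (9 mm above and below this point), yellow from 22 to 85 mm from the pivot
- damper (a joint): angle in rad of the yellow damper handle: 0 = closed, pointing to extractor +y (across the duct); turns counter-clockwise seen from above; 1.571 = open, pointing to extractor -x along the duct to its mouth (hard stop). Starts at 0 to 0.3. Stays where it is left; about 2 N at 70 mm
- dropper_a: clear dropper bottle with bamboo collar and white bulb, 32 mm wide, 77 mm high, loose on the table on the robot's side of the station; origin at the centre of its foot
- dropper_b: amber dropper bottle, same size, loose on the table beyond the station
- bottle_a: amber bottle, 36 mm wide, 72 mm high, loose on the table on the robot's side of the station
- bottle_b: amber bottle, 60 mm wide, 130 mm high, loose on the table beyond the station
- bottle_c: amber bottle, 28 mm wide, 55 mm high, loose on the station's base plate, between the near cam arm and the valve handle, lower than both
- beaker: glass beaker, 52 mm wide, 60 mm high, loose on the table beyond the station
- vial: clear vial, 20 mm wide, 45 mm high, on the pan of the small black fixed balance beyond the station

How it is judged (in metres and radians):
On the way, in this order (a step that is already met when the one before it is completed fails the run):
1. the damper handle is turned in line with the duct (value of joint damper above 1.45 rad), for 0.1 s.
2. the filling head is pushed fully home (value of joint coupling above 0.076 m), for 0.1 s.
3. one cam arm is folded back, with the coupling home (value of joint coupling above 0.076 m and value of joint any of cam_near, cam_far above 1.45 rad), for 0.1 s.
4. both cam arms are folded back, with the coupling home (value of joint coupling above 0.076 m and value of joint each of cam_near, cam_far above 1.45 rad), for 0.1 s.
5. the valve handle is turned in line with the pipe (value of joint tank_valve above 1.45 rad), for 0.1 s.
At the end, for the whole second after the job is handed in: the coupling is within 4 mm of fully home, both cam arms, the damper handle and the valve handle are each within 0.12 rad (7 degrees) of their folded or open stop, and no bottle, beaker or vial has moved by more than 30 mm or leans by more than 0.4 rad (all of step 4 and value of joint each of damper, tank_valve above 1.45 rad and not (distance of any of dropper_a, dropper_b, bottle_a, bottle_b, bottle_c, beaker, vial from where it was at the start of the episode above 0.03 m or angle between any of dropper_a, dropper_b, bottle_a, bottle_b, bottle_c, beaker, vial's own z axis and vertical above 0.4 rad)); the robot touches nothing.
It fails at once if the valve is turned more than 0.5 rad open while a cam arm is not folded back (value of joint tank_valve above 0.5 rad and value of joint any of cam_near, cam_far below 1.35 rad).
It fails at once if a bottle, the beaker or the vial is shifted by more than 30 mm or tipped by more than 0.4 rad (distance of any of dropper_a, dropper_b, bottle_a, bottle_b, bottle_c, beaker, vial from where it was at the start of the episode above 0.03 m or angle between any of dropper_a, dropper_b, bottle_a, bottle_b, bottle_c, beaker, vial's own z axis and vertical above 0.4 rad).
It also fails if it takes over 72 s, if anything falls off the work surface, if the arm or the gripper's body presses on something with over 40 N, if the wrist force passes 120 N, or if a joint passes its speed limit or range.

## Working session

There is one attempt and no reset: what is moved stays moved. The work goes in short steps, Python scripts to look and compute and a tool call to move; the robot and the scene stay as the last step left them, time stands still between calls to the robot, and variables do not carry over. Pictures are saved under pics/ and viewed, at most 10 in all, crops included, and the job is handed in when it is done.

Besides the shell and the picture viewer there is one more tool, called after "Call:" as name(argument=value, ...), one argument or row to a line, values as JSON. send_rows: Moves the arm, as the interface text tells. Its arguments: {"type":"object","properties":{"targets":{"type":"string"},"newtons":{"type":"number"}},"required":["targets"]}

```bash
mkdir -p pics; ls
python3 - <<'E'
from workcell import bot,camera,camera_model
import cv2,numpy as np
np.set_printoptions(precision=4,suppress=True)
o=bot.get_obs();print(o,bot.hold_point_z)
for n in("scene","top"):
    cv2.imwrite(f"pics/{n}0.png",camera(n));m=camera_model(n);print(m["K"],m["pose"])
print(camera_model("wrist"))
E
```

```text
pics
{'time': 0.0, 'q': array([-76.948 ,   5.0103,  10.0316,  95.1006,   0.0011,  89.9992]), 'qd': array([ 0.0302, -0.0121,  0.005 , -0.0613,  0.0818,  0.0039]), 'joint_efforts': array([ -0.0012, -52.0382,  46.481 ,   0.0158,  -0.0002,  -0.    ]), 'ee_pos': array([ 0.1242, -0.5355,  0.2306]), 'tcp_rot': array([-179.9207,   -0.0011,   13.0528]), 'wrist_force': array([ 0.7396, -0.2289, -0.1108]), 'torque': array([-0.0287, -0.0079,  0.0568]), 'grasp_force': 0.0, 'opening': 0.0855141513754142} 0.0187
[[447.9726   0.     258.6472]
 [  0.     447.9726 185.5386]
 [  0.       0.       1.    ]] [[ 0.681   0.5914 -0.4319  0.9971]
 [ 0.7322 -0.5433  0.4106 -0.4631]
 [ 0.0082 -0.5959 -0.803   0.8747]
 [ 0.      0.      0.      1.    ]]
[[465.763    0.     256.0429]
 [  0.     465.763  189.936 ]
 [  0.       0.       1.    ]] [[ 0.0117 -0.9848  0.1733  0.3834]
 [-0.9998 -0.0085  0.0196 -0.068 ]
 [-0.0179 -0.1735 -0.9847  1.1465]
 [ 0.      0.      0.      1.    ]]
{'K': array([[272.0772,   0.    , 254.596 ],
       [  0.    , 272.0772, 194.1141],
       [  0.    ,   0.    ,   1.    ]]), 'T_tool_cam': array([[-0.0006, -0.9572, -0.2893,  0.0744],
       [ 1.    , -0.0006,  0.    , -0.0001],
       [-0.0002, -0.2893,  0.9572, -0.1439],
       [ 0.    ,  0.    ,  0.    ,  1.    ]])}
```

View pics/top0.png

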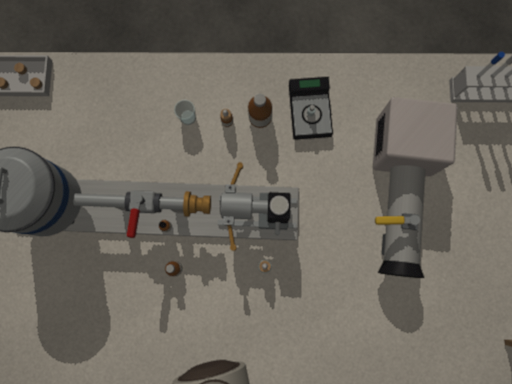

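View pics/scene0.png

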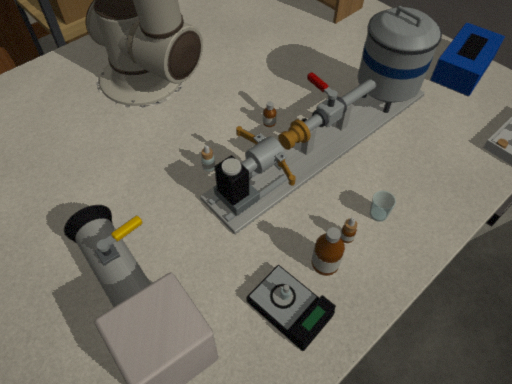

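```bash
cat > h.py <<'E'
from workcell import bot,camera,camera_model
import cv2,numpy as np
np.set_printoptions(precision=4,suppress=True)
def plane(n,uv,z,T=None):
    m=camera_model(n);P=m["pose"] if T is None else T
    d=P[:3,:3]@np.linalg.solve(m["K"],[uv[0],uv[1],1]);return P[:3,3]+d*(z-P[2,3])/d[2]
def tri(uvs,uvt):
    A=np.zeros((3,3));b=np.zeros(3);L=[]
    for n,uv in(("scene",uvs),("top",uvt)):
        m=camera_model(n);P=m["pose"];d=P[:3,:3]@np.linalg.solve(m["K"],[uv[0],uv[1],1]);d/=np.linalg.norm(d)
        M=np.eye(3)-np.outer(d,d);A+=M;b+=M@P[:3,3];L.append((M,P[:3,3]))
    x=np.linalg.solve(A,b);return x,[np.linalg.norm(M@(x-c)) for M,c in L]
def proj(n,X):
    m=camera_model(n);P=m["pose"];p=m["K"]@(P[:3,:3].T@(np.array(X)-P[:3,3]));return p[:2]/p[2]
E
python3 - <<'E'
from h import *
for n in("top","scene"):
    im=cv2.imread(f"pics/{n}0.png");h=cv2.cvtColor(im,cv2.COLOR_BGR2HSV)
    for c,lo,hi in(("yel",(20,150,90),(35,255,255)),("red",(174,140,60),(180,255,255)),("red0",(0,200,80),(4,255,255)),("brass",(8,130,90),(19,255,255))):
        m=cv2.inRange(h,lo,hi);k,L,s,ce=cv2.connectedComponentsWithStats(m)
        for i in range(1,k):
            if s[i,4]>25:
                ct=cv2.findContours((L==i).astype(np.uint8),0,2)[0][0]
                print(n,c,s[i],ce[i],cv2.boxPoints(cv2.minAreaRect(ct)).round(1).tolist())
im=cv2.imread("pics/top0.png");cv2.imwrite("pics/crop1.png",cv2.resize(im[150:290,60:310],(800,448),interpolation=cv2.INTER_CUBIC))
E
```

```text
top yel [375 216  29   8 205] [389.6    219.8049] [[375.0, 216.0], [403.0, 216.0], [403.0, 223.0], [375.0, 223.0]]
top red0 [128 209   9  28 129] [131.969 222.155] [[127.19999694824219, 235.60000610351562], [131.39999389648438, 208.60000610351562], [137.0, 209.5], [132.89999389648438, 236.39999389648438]]
top brass [231 163  11  21  56] [236.2857 172.3214] [[230.89999389648438, 183.0], [238.60000610351562, 162.5], [241.89999389648438, 163.6999969482422], [234.1999969482422, 184.1999969482422]]
top brass [184 192   5  16  60] [185.7833 199.    ] [[184.0, 192.0], [188.0, 192.0], [188.0, 207.0], [184.0, 207.0]]
top brass [189 195   7  12  56] [191.9821 200.2679] [[188.0, 205.1999969482422], [190.0, 194.8000030517578], [195.39999389648438, 195.89999389648438], [193.3000030517578, 206.3000030517578]]
top brass [197 196  13  11 122] [203.1475 201.2377] [[197.0, 196.0], [209.0, 196.0], [209.0, 206.0], [197.0, 206.0]]
top brass [229 229   7  21  66] [231.5909 240.1364] [[228.5, 229.10000610351562], [232.6999969482422, 228.5], [235.39999389648438, 248.8000030517578], [231.1999969482422, 249.3
[... 1436 characters left out ...]
497.8999938964844, 142.10000610351562], [501.29998779296875, 137.89999389648438], [507.5, 142.8000030517578], [504.1000061035156, 147.10000610351562]]
scene brass [202 152  10   7  30] [207.1667 155.0667] [[202.0, 153.0], [206.0, 149.0], [212.0, 155.0], [208.0, 159.0]]
scene brass [282 160  13  25  78] [289.0256 172.5641] [[280.6000061035156, 161.1999969482422], [285.3999938964844, 158.8000030517578], [297.0, 182.0], [292.20001220703125, 184.39999389648438]]
scene brass [349 226   7   8  34] [352.5    229.7353] [[349.0, 233.0], [349.0, 226.0], [355.0, 226.0], [355.0, 233.0]]
scene brass [336 240   8  15  84] [340.1071 246.9048] [[336.0, 240.0], [343.0, 240.0], [343.0, 254.0], [336.0, 254.0]]
```

View pics/crop1.png

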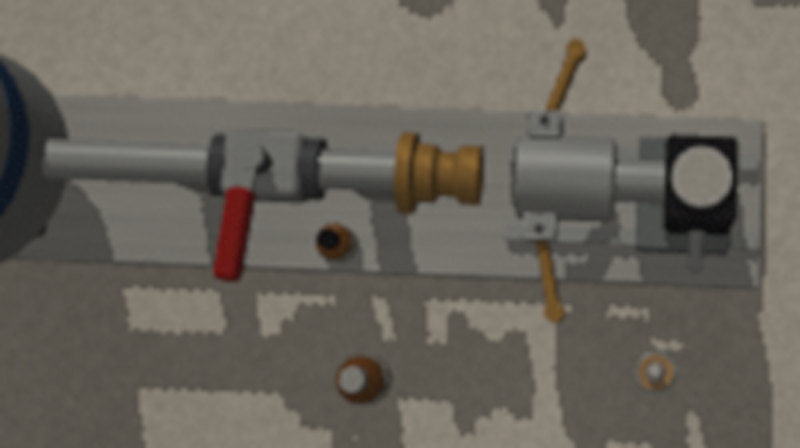

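Run:
```python
from h import *
c=lambda X,Y:(60+X/3.2,150+Y/3.2)
def p(s,X,Y,z):
    r=plane("top",c(X,Y),z);print(s,r);return r
pf=p("pivfar",544,118,.122);pn=p("pivnear",539,228,.122)
d=pf-pn;print(np.linalg.norm(d),"yaw from pivots",np.degrees(np.arctan2(d[1],d[0])))
a=p("pipeL",50,159,.11);t=p("tip",482,175,.11);d=a-t;print(np.linalg.norm(d),"yaw",np.degrees(np.arctan2(-d[0],d[1])))
for X,Y in((763,122),(763,287),(75,97),(75,264)):p("plate",X,Y,.016)
p("valvepiv",264,160,.165);p("valvetip",227,278,.174)
p("head top",700,180,.14);p("headbackL",736,135,.14);p("headbackR",736,232,.14)
p("camfar tip",576,42,.12);p("camnear tip",555,318,.12);p("bottle_c",335,240,.06);p("bottle_a",355,380,.07);p("dropper_a",655,368,.075)
for uv in((375,219.5),(404,219.5)):print("yel",plane("top",uv,.139))
print("duct",plane("top",(408,215),.13),plane("top",(403,264),.1),plane("top",(401.5,270),.06),plane("top",(406,170),.09))
print(tri((126.5,227.9),(389.6,219.8)),tri((318.3,80.3),(132,222.2)))
```

```text
pivfar [0.5702 0.0108 0.122 ]
pivnear [0.493  0.0126 0.122 ]
0.07727030953854627 yaw from pivots -1.3346947869851833
pipeL [0.5399 0.3616 0.11  ]
tip [0.5313 0.0545 0.11  ]
0.3071554762038666 yaw -1.6103844730521595
plate [ 0.5879 -0.1498  0.016 ]
plate [ 0.4613 -0.1493  0.016 ]
plate [0.6031 0.3848 0.016 ]
plate [0.4733 0.3749 0.016 ]
valvepiv [0.5322 0.1945 0.165 ]
valvetip [0.4526 0.2122 0.174 ]
head top [ 0.5249 -0.0978  0.14  ]
headbackL [ 0.5563 -0.1224  0.14  ]
headbackR [ 0.4897 -0.1223  0.14  ]
camfar tip [ 0.6254 -0.0105  0.12  ]
camnear tip [0.4315 0.0004 0.12  ]
bottle_c [0.4893 0.1671 0.06  ]
bottle_a [0.3883 0.1459 0.07  ]
dropper_a [ 0.3991 -0.0683  0.075 ]
yel [ 0.4981 -0.306   0.139 ]
yel [ 0.4987 -0.3683  0.139 ]
duct [ 0.5097 -0.3801  0.13  ] [ 0.4045 -0.3735  0.1   ] [ 0.3917 -0.3812  0.06  ] [ 0.6191 -0.3925  0.09  ]
(array([ 0.4988, -0.3395,  0.1304]), [np.float64(0.000155742750592082), np.float64(0.00015574275059198012)]) (array([0.4846, 0.2141, 0.1686]), [np.float64(0.0009565830330556848), np.float64(0.0009565830330557464)])
```

Call:
send_rows(
  targets="60 -15 0 6 255; 120 -29 0 13 255; 180 -43 0 13 255; 240 -58 0 13 255; 300 -72 0 13 255; 360 -87 0 13 255; 420 -101 0 13 255; 445 -107 0 13 255; 445 -107 0 13 255; 445 -107 0 13 255; 445 -107 0 13 255",
)

```text
time: 1.48
ee_pos: [0.5326, -0.3318, 0.2315]
tcp_rot: [180.0, -0.0, -0.0]
wrist_force: [0.5, 0.1, 0.5]
opening: 0.0005
grasp_force: 0.0
```

Run:
```python
from h import *
o=bot.get_obs();print(o)
cv2.imwrite("pics/w1.png",camera("wrist"))
```

```text
{'time': 1.475, 'q': array([-31.9204,  16.1061,  22.9012,  96.7852,  -0.0069, 148.1088]), 'qd': array([-0.0014, -0.0331,  0.0058, -0.0514,  0.0324,  0.0951]), 'joint_efforts': array([  0.5178, -63.3566,  46.1372,  -0.018 ,   0.0121,  -0.0068]), 'ee_pos': array([ 0.5326, -0.3318,  0.2315]), 'tcp_rot': array([179.989 ,  -0.0047,  -0.0292]), 'wrist_force': array([0.4705, 0.0863, 0.5121]), 'torque': array([ 0.0238, -0.0034,  0.0248]), 'grasp_force': 0.0, 'opening': 0.00051182137191055}
```

View pics/w1.png

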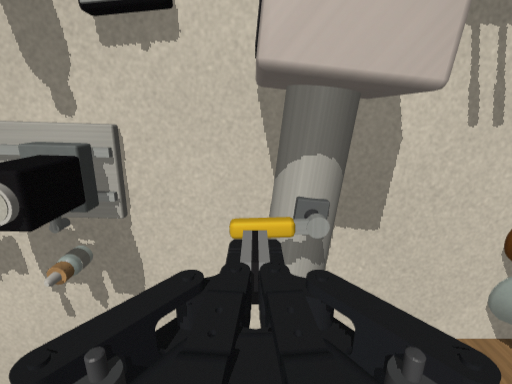

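```bash
cat >> h.py <<'E'
from scipy.spatial.transform import Rotation as Ro
def wT(o):
    T=np.eye(4);T[:3,:3]=Ro.from_euler("xyz",o["tcp_rot"],degrees=True).as_matrix();T[:3,3]=o["ee_pos"];return T@camera_model("wrist")["T_tool_cam"]
E
python3 - <<'E'
from h import *
T=wT(bot.get_obs())
for s,uv,z in(("tipend",(230,227),.139),("rootend",(295,227),.139),("front edge mid",(262,219),.139),("pivot",(318,227),.139),("duct L far",(287,90),.055),("duct R far",(358,93),.055),("ductL",(274,200),.055),("ductR",(335,217),.055)):print(s,plane("wrist",uv,z,T))
E
```

```text
tipend [ 0.5032 -0.3083  0.139 ]
rootend [ 0.5031 -0.3696  0.139 ]
front edge mid [ 0.5112 -0.3384  0.139 ]
pivot [ 0.5031 -0.3913  0.139 ]
duct L far [ 0.6301 -0.3675  0.055 ]
duct R far [ 0.6269 -0.4461  0.055 ]
ductL [ 0.5025 -0.3556  0.055 ]
ductR [ 0.4798 -0.4331  0.055 ]
```

Call:
send_rows(
  targets="0 0 50 0 255; 0 0 100 0 255; 0 0 113 0 255; 0 0 113 0 255; -5 0 113 0 255; -11 1 113 0 255; -21 -1 113 -10 255; -32 -2 113 -20 255; -42 -1 113 -30 255; -53 2 113 -40 255; -62 7 113 -50 255; -71 13 113 -60 255; -78 21 113 -70 255; -84 29 113 -80 255; -87 35 113 -85 255; -88 37 113 -88 255; -88 37 113 -88 255; -88 37 113 -88 255",
)

```text
time: 3.78
ee_pos: [0.4456, -0.3663, 0.1195]
tcp_rot: [179.9, -0.2, 88.1]
wrist_force: [0.1, 11.8, 3.1]
opening: -0.0
grasp_force: 5.9
```

Run:
```python
from h import *
o=bot.get_obs();print(o["ee_pos"],o["tcp_rot"])
im=camera("top");h=cv2.cvtColor(im,cv2.COLOR_BGR2HSV);m=cv2.inRange(h,(20,150,90),(35,255,255));print(m.sum()/255);p=cv2.findNonZero(m)[:,0]
print(cv2.boxPoints(cv2.minAreaRect(p)));print(plane("top",p.mean(0),.135))
cv2.imwrite("pics/t1.png",cv2.resize(im[150:320,300:470],(680,680))[:600])
```

```text
[ 0.4456 -0.3663  0.1195] [179.9382  -0.1863  88.1187]
0.0Traceback (most recent call last):
  File "<stdin>", line 3, in <module>
TypeError: 'NoneType' object is not subscriptable
```

Call:
send_rows(
  targets="15 0 0 0 255; 20 0 -50 0 255; 20 0 -100 0 255; 70 20 -100 10 255; 120 40 -100 20 255; 160 60 -100 30 255; 199 74 -100 40 255; 199 74 -100 50 255; 199 74 -100 60 255; 199 74 -100 70 255; 199 74 -100 80 255; 199 74 -100 88 255; 199 74 -100 88 255; 199 74 -100 88 255",
)

```text
time: 5.58
ee_pos: [0.5263, -0.1717, 0.2187]
tcp_rot: [180.0, -0.0, 0.2]
wrist_force: [-0.1, 0.7, 0.2]
opening: 0.0003
grasp_force: 0.0
```

Run:
```python
from h import *
o=bot.get_obs();print(o["ee_pos"],o["tcp_rot"],o["wrist_force"])
w=camera("wrist");h=cv2.cvtColor(w,cv2.COLOR_BGR2HSV);m=cv2.inRange(h,(20,150,90),(35,255,255))
if m.any():
    p=cv2.findNonZero(m)[:,0].astype(np.float32);print([plane("wrist",q,.139,wT(o)) for q in cv2.boxPoints(cv2.minAreaRect(p))])
cv2.imwrite("pics/w2.png",w)
```

```text
[ 0.5263 -0.1717  0.2187] [179.9767  -0.0406   0.2282] [-0.0662  0.7058  0.2023]
[array([ 0.4255, -0.3627,  0.139 ]), array([ 0.4877, -0.3696,  0.139 ]), array([ 0.4775, -0.3963,  0.139 ]), array([ 0.4138, -0.3913,  0.139 ])]
```

View pics/w2.png

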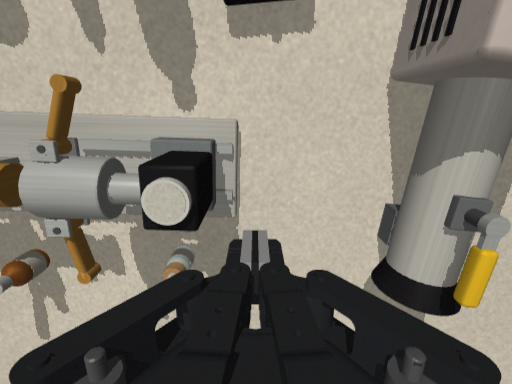

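Call:
send_rows(
  targets="0 0 60 0 255; 0 0 114 0 255; 0 0 114 0 255; 0 -20 114 0 255; 1 -30 114 0 255; 1 -38 114 0 255; 1 -44 114 0 255; 1 -50 114 0 255; 2 -56 114 0 255; 2 -62 114 0 255; 2 -68 114 0 255; 2 -74 114 0 255; 2 -80 114 0 255; 2 -80 114 0 255",
)

```text
time: 7.38
ee_pos: [0.5295, -0.0919, 0.1061]
tcp_rot: [179.9, -0.2, 0.1]
wrist_force: [2.4, -3.8, 2.4]
opening: -0.0001
grasp_force: 1.6
```

Call:
send_rows(
  targets="0 -5 0 0 255; 0 -10 0 0 255; 1 -15 0 0 255; 1 -20 0 0 255; 1 -20 0 0 255",
)

```text
time: 8.0
ee_pos: [0.53, -0.0721, 0.1058]
tcp_rot: [179.9, -0.1, 0.1]
wrist_force: [1.3, -5.0, 2.9]
opening: 0.0
grasp_force: 2.5
```

Call:
send_rows(
  targets="0 -4 0 0 255; 0 -8 0 0 255; 0 -12 0 0 255; 0 -12 0 0 255",
)

```text
time: 8.5
ee_pos: [0.5299, -0.0718, 0.1062]
tcp_rot: [178.6, -0.2, -0.5]
wrist_force: [-1.3, -73.6, 3.1]
opening: 0.0002
grasp_force: 36.8
```

Call:
send_rows(
  targets="0 25 0 0 255; 0 40 0 0 255; 0 40 -50 0 255; 0 40 -94 0 255; -30 -10 -94 0 255; -55 -65 -94 0 255; -75 -120 -94 0 255; -82 -160 -94 0 255; -82 -160 -94 0 255; -82 -160 -94 0 255",
)

```text
time: 9.75
ee_pos: [0.4516, 0.0441, 0.1982]
tcp_rot: [-177.6, 0.1, 4.1]
wrist_force: [1.4, 0.0, -0.4]
opening: -0.0
grasp_force: 0.0
```

Run:
```python
from h import *
o=bot.get_obs();print(o["ee_pos"],o["tcp_rot"],o["wrist_force"])
w=camera("wrist");cv2.imwrite("pics/w3.png",w)
cv2.imwrite("pics/t3.png",camera("top"))
```

```text
[0.4516 0.0441 0.1982] [-177.5995    0.0937    4.1219] [ 1.3654  0.0357 -0.3756]
```

View pics/w3.png

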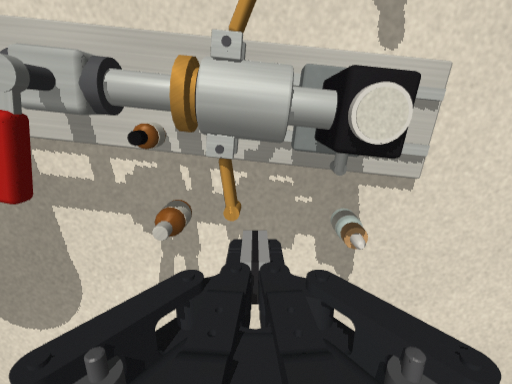

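Call:
send_rows(
  targets="0 0 0 -10 255; 0 0 0 -20 255; 0 0 0 -30 255; 0 0 0 -40 255; 0 0 0 -50 255; 0 0 0 -60 255; 0 0 0 -70 255; 0 0 0 -80 255; 0 0 0 -86 255; 0 0 0 -86 255; 0 0 0 -86 255",
)

```text
time: 11.22
ee_pos: [0.4512, 0.044, 0.1982]
tcp_rot: [-179.7, -2.4, 90.0]
wrist_force: [-0.3, 0.2, -0.4]
opening: 0.0005
grasp_force: 0.0
```

Run:
```python
from h import *
o=bot.get_obs();print(o["q"],o["ee_pos"],o["tcp_rot"])
im=cv2.imread("pics/t3.png")
w=camera("wrist");cv2.imwrite("pics/w4.png",w)
```

```text
[ 4.0556 -8.7001 -6.9443 91.8567  2.4059 94.0783] [0.4512 0.044  0.1982] [-179.728    -2.3926   89.9695]
```

View pics/w4.png

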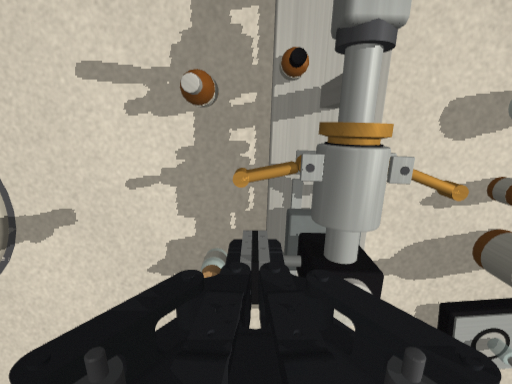

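```bash
cat >> h.py <<'E'
def to(*pts):
    o=bot.get_obs();R=Ro.from_euler("xyz",o["tcp_rot"],degrees=True).as_matrix()
    for p in pts: print(p,"->",(R.T@(np.array(p)-o["ee_pos"])*1000).round(1))
E
python3 - <<'E'
from h import *
o=bot.get_obs();T=wT(o)
for s,uv in(("np",(310,167)),("nt",(237,178)),("fp",(404,170)),("ft",(463,194))):print(s,plane("wrist",uv,.121,T))
print("bc",plane("wrist",(298,58),.071,T),"ba",plane("wrist",(191,84),.07,T))
to((.448,.1,.19),(.448,.1,.094))
E
```

```text
np [0.4973 0.0776 0.121 ]
nt [0.4366 0.0683 0.121 ]
fp [0.5753 0.0751 0.121 ]
ft [0.6279 0.0546 0.121 ]
bc [0.4912 0.171  0.071 ] ba [0.391  0.1488 0.07  ]
(0.448, 0.1, 0.19) -> [55.6 -3.1 10.6]
(0.448, 0.1, 0.094) -> [ 51.6  -2.6 106.5]
```

Run:
```python
from h import *
N=np.array([.496,.0765]);r=.045
o=bot.get_obs();R=Ro.from_euler("xyz",o["tcp_rot"],degrees=True).as_matrix()
for th,c in[(8,.028),(8,.017),(18,.016),(28,.016),(38,.016),(48,.016),(58,.016),(68,.016),(78,.016),(86,.016),(92,.016)]:
    t=np.radians(th);p=N+r*np.array([-np.cos(t),-np.sin(t)])+c*np.array([-np.sin(t),np.cos(t)])
    print(th,p,(R.T@(np.r_[p,.095]-o["ee_pos"])*1000).round(1))
```

```text
8 [0.4475 0.098 ] [ 49.6  -3.1 105.4]
8 [0.4491 0.0871] [ 38.7  -1.6 104.9]
18 [0.4483 0.0778] [ 29.4  -2.4 104.6]
28 [0.4488 0.0695] [ 21.1  -1.9 104.2]
38 [0.4507 0.0614] [ 13.    0.  103.9]
48 [0.454  0.0538] [  5.4   3.3 103.5]
58 [0.4586 0.0468] [ -1.5   7.9 103.2]
68 [0.4643 0.0408] [ -7.6  13.6 102.9]
78 [0.471  0.0358] [-12.5  20.3 102.7]
86 [0.4769 0.0327] [-15.6  26.2 102.5]
92 [0.4816 0.031 ] [-17.4  30.9 102.4]
```

Call:
send_rows(
  targets="30 -3 0 0 255; 52 -3 0 0 255; 52 -3 0 0 255; 50 -3 55 0 255; 50 -3 105 0 255; 50 -3 105 0 255; 44 -2 105 0 255; 39 -2 105 0 255; 29 -2 105 -10 255; 21 -2 104 -20 255; 13 0 104 -30 255; 5 3 104 -40 255; -1 8 103 -50 255; -8 14 103 -60 255; -12 20 103 -70 255; -16 26 103 -78 255; -17 31 102 -84 255; -17 31 102 -84 255; -17 31 102 -84 255",
)

```text
time: 13.65
ee_pos: [0.4783, 0.0312, 0.0962]
tcp_rot: [177.7, -0.9, 174.1]
wrist_force: [-20.1, 0.2, 5.8]
opening: -0.0003
grasp_force: 10.3
```

Call:
send_rows(
  targets="10 0 0 0 255; 22 0 0 0 255; 22 0 -50 0 255; 22 0 -105 0 255; -30 30 -105 5 255; -80 65 -105 15 255; -130 85 -105 15 255; -130 85 -105 15 255; -130 85 -105 15 255",
)

```text
time: 14.78
ee_pos: [0.6197, 0.0983, 0.2032]
tcp_rot: [177.9, -1.1, 159.2]
wrist_force: [-0.6, -0.4, -0.2]
opening: -0.0001
grasp_force: 0.0
```

Run:
```python
from h import *
o=bot.get_obs();print(o["q"],o["ee_pos"],o["tcp_rot"])
w=camera("wrist");cv2.imwrite("pics/w5.png",w)
im=camera("top")[150:290,140:340];cv2.imwrite("pics/t5.png",cv2.resize(im,(800,560)))
F=np.array([.5745,.0750]);r=.045
R=Ro.from_euler("xyz",o["tcp_rot"],degrees=True).as_matrix()
for th,c in[(18,.030),(18,.017)]+[(t,.016) for t in(28,38,48,58,68,78,86,92)]:
    t=np.radians(th);p=F+r*np.array([np.cos(t),-np.sin(t)])+c*np.array([np.sin(t),np.cos(t)])
    print(th,p,(R.T@(np.r_[p,.095]-o["ee_pos"])*1000).round(1))
```

```text
[ 7.9255 15.3318 18.761  93.3571  2.4058 28.7724] [0.6197 0.0983 0.2032] [177.8563  -1.0945 159.175 ]
18 [0.6266 0.0896] [-11.6  -9.7 107.7]
18 [0.6226 0.0773] [-12.2 -22.7 107.2]
28 [0.6217 0.068 ] [-14.8 -31.7 106.8]
38 [0.6198 0.0599] [-15.8 -39.9 106.5]
48 [0.6165 0.0523] [-15.5 -48.2 106.2]
58 [0.6119 0.0453] [-13.7 -56.3 105.9]
68 [0.6062 0.0393] [-10.5 -64.  105.7]
78 [0.5995 0.0343] [ -6.  -71.  105.5]
86 [0.5936 0.0312] [ -1.5 -76.  105.4]
92 [0.5889 0.0295] [  2.2 -79.3 105.3]
```

View pics/t5.png

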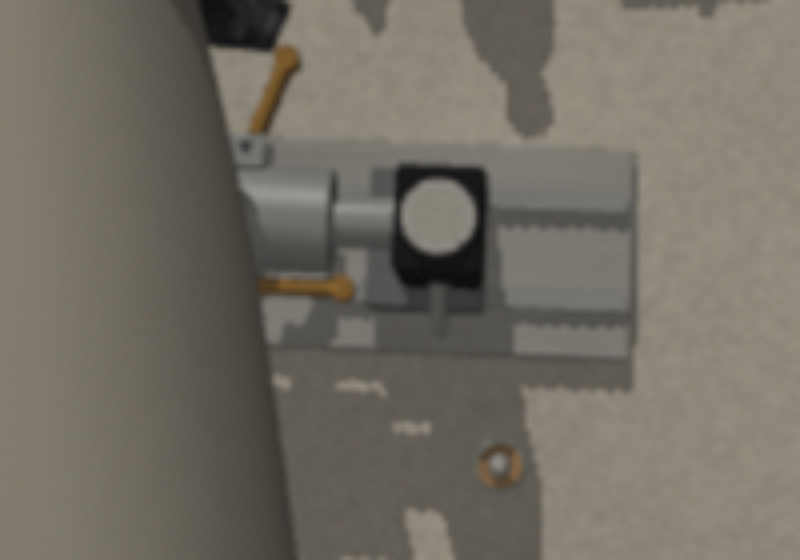

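Call:
send_rows(
  targets="-11 -7 0 0 255; -11 -7 55 0 255; -11 -7 107 0 255; -11 -7 107 0 255; -12 -15 107 0 255; -12 -23 107 0 255; -15 -32 107 7 255; -16 -40 106 17 255; -15 -48 106 27 255; -14 -56 106 37 255; -10 -64 106 47 255; -6 -71 105 57 255; -2 -76 105 65 255; 2 -79 105 70 255; 2 -79 105 70 255; 2 -79 105 70 255",
)

```text
time: 16.88
ee_pos: [0.5901, 0.0297, 0.096]
tcp_rot: [-179.8, -2.4, 89.2]
wrist_force: [0.1, 0.2, -0.9]
opening: 0.0003
grasp_force: 0.0
```

Call:
send_rows(
  targets="0 -2 0 0 255; 0 -4 0 0 255; 0 -6 0 0 255; 0 -6 0 0 255",
)

```text
time: 17.38
ee_pos: [0.5872, 0.0298, 0.0958]
tcp_rot: [179.8, -2.4, 89.2]
wrist_force: [18.5, -1.4, -5.5]
opening: -0.0003
grasp_force: 9.6
```

Call:
send_rows(
  targets="0 10 0 0 255; 0 25 0 0 255; 0 25 -50 0 255; 0 25 -100 0 255; 0 25 -135 -10 255; 40 -20 -135 -20 255; 80 -65 -135 -30 255; 105 -115 -135 -40 255; 105 -115 -135 -50 255; 105 -115 -135 -60 255; 105 -115 -135 -70 255; 105 -115 -135 -80 255; 105 -115 -135 -80 255; 105 -115 -135 -80 255",
)

```text
time: 19.12
ee_pos: [0.4707, 0.1309, 0.2348]
tcp_rot: [177.7, -0.7, 169.0]
wrist_force: [-0.3, -0.0, 0.2]
opening: 0.0003
grasp_force: 0.0
```

Run:
```python
from h import *
o=bot.get_obs();print(o["q"],o["ee_pos"],o["tcp_rot"])
w=camera("wrist");cv2.imwrite("pics/w6.png",w)
```

```text
[14.147  -3.6832  1.6969 95.0729  2.3877 25.2124] [0.4707 0.1309 0.2348] [177.7088  -0.7389 168.9558]
```

View pics/w6.png

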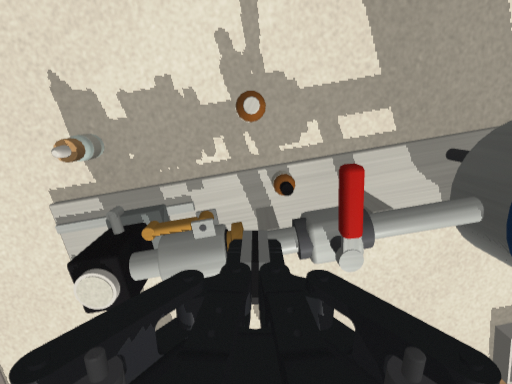

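Run:
```python
from h import *
o=bot.get_obs();T=wT(o)
for s,uv in(("piv",(351,259)),("tip",(351,164)),("root",(351,237))):print(s,plane("wrist",uv,.174,T))
n=plane("wrist",(203,226),.121,T);n2=plane("wrist",(147,233),.121,T);print("near",n,n2)
for nm in("scene","top"):
    im=camera(nm);h=cv2.cvtColor(im,cv2.COLOR_BGR2HSV);m=cv2.inRange(h,(8,110,70),(20,255,255));k,L,s,ce=cv2.connectedComponentsWithStats(m)
    for i in range(1,k):
        if s[i,4]>15:
            w=plane(nm,ce[i],.12)
            if .4<w[0]<.7 and -.1<w[1]<.15:
                ct=cv2.findContours((L==i).astype(np.uint8),0,2)[0][0]
                print(nm,s[i],w[:2],[plane(nm,q,.12)[:2].round(3).tolist() for q in cv2.boxPoints(cv2.minAreaRect(ct))])
    if nm=="scene": cv2.imwrite("pics/s6.png",cv2.resize(im[50:250,180:420],(720,600)))
V=np.array([.535,.2045]);r=.060
R=Ro.from_euler("xyz",o["tcp_rot"],degrees=True).as_matrix()
for th,c in[(10,.040),(10,.024)]+[(t,.0225) for t in(20,30,40,50,60,70,80,88,94)]:
    t=np.radians(th);p=V+r*np.array([-np.cos(t),np.sin(t)])+c*np.array([-np.sin(t),-np.cos(t)])
    print(th,p,(R.T@(np.r_[p,.151]-o["ee_pos"])*1000).round(1))
```

```text
piv [0.5332 0.2059 0.174 ]
tip [0.4509 0.2137 0.174 ]
root [0.5126 0.2079 0.174 ]
near [0.4973 0.0773 0.121 ] [0.493  0.0202 0.121 ]
scene [267 109  10   9  61] [0.4547 0.0927] [[0.442, 0.088], [0.445, 0.109], [0.468, 0.098], [0.465, 0.077]]
scene [295 119  16  21 103] [0.5408 0.1135] [[0.508, 0.115], [0.509, 0.134], [0.571, 0.111], [0.571, 0.093]]
scene [258 127  19  18  88] [0.497 0.032] [[0.491, 0.008], [0.479, 0.07], [0.498, 0.067], [0.509, 0.006]]
scene [281 145  25  19 182] [0.5764 0.0384] [[0.562, 0.01], [0.567, 0.082], [0.59, 0.073], [0.585, 0.003]]
top [207 186  23   6  93] [0.5682 0.0362] [[0.572, 0.063], [0.573, 0.013], [0.561, 0.013], [0.561, 0.062]]
top [183 192   9  23 127] [0.5353 0.1076] [[0.509, 0.116], [0.559, 0.113], [0.558, 0.097], [0.507, 0.1]]
top [205 219  23   6  90] [0.4928 0.0374] [[0.498, 0.065], [0.498, 0.016], [0.487, 0.016], [0.487, 0.065]]
10 [0.469  0.1755] [ 9.2 40.1 85.6]
10 [0.4717 0.1913] [ 9.5 56.  86.2]
20 [0.4709 0.2039] [12.7 68.2 86.8]
30 [0.4718 0.215 ] [14.  79.3 87.2]
40 [0.4746 0.2258] [13.3 90.5 87.7]
50 [0.4792 0.236 ] [ 10.7 101.3  88.1]
60 [0.4855 0.2452] [  6.3 111.6  88.4]
70 [0.4933 0.2532] [  0.1 120.9  88.7]
80 [0.5024 0.2597] [ -7.6 129.   89. ]
88 [0.5104 0.2637] [-14.7 134.4  89.1]
94 [0.5167 0.2659] [-20.4 137.9  89.1]
```

View pics/s6.png

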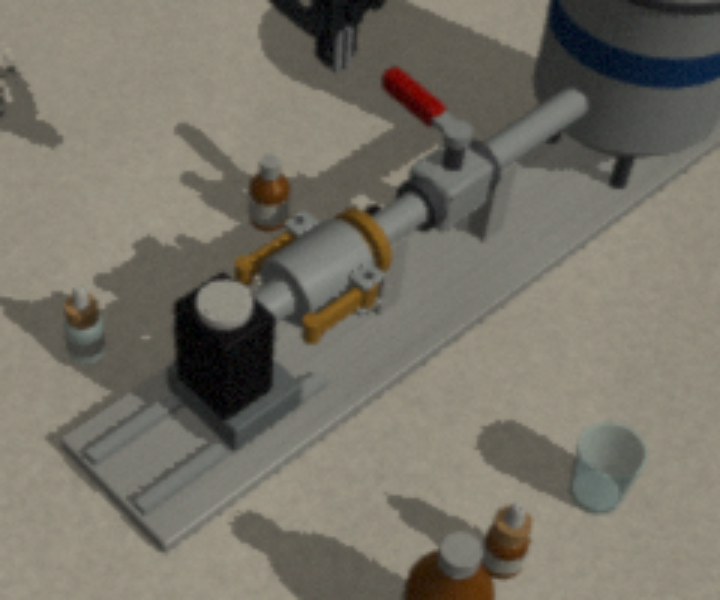

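Call:
send_rows(
  targets="9 35 0 0 255; 9 37 50 0 255; 9 37 85 0 255; 9 37 85 0 255; 9 47 86 0 255; 10 56 86 0 255; 13 68 87 10 255; 14 79 87 20 255; 13 90 88 30 255; 11 101 88 40 255; 6 112 88 50 255; 0 121 89 60 255; -8 129 89 70 255; -15 134 89 78 255; -20 138 89 84 255; -20 138 89 84 255; -20 138 89 84 255",
)

```text
time: 21.4
ee_pos: [0.5156, 0.2673, 0.1522]
tcp_rot: [-179.5, -2.4, 85.2]
wrist_force: [-4.9, 1.5, 0.2]
opening: -0.0001
grasp_force: 2.5
```

Call:
send_rows(
  targets="0 2 0 0 255; 0 4 0 0 255; 0 6 0 0 255; 0 6 0 0 255",
)

```text
time: 21.9
ee_pos: [0.5164, 0.2673, 0.1521]
tcp_rot: [-178.9, -2.4, 85.3]
wrist_force: [-34.0, 3.1, 11.1]
opening: -0.0
grasp_force: 17.4
```

At the stop. I back off, lift clear, and check every joint from the cameras.

Call:
send_rows(
  targets="0 -10 0 0 255; 0 -25 0 0 255; 0 -25 -50 0 255; 0 -25 -100 0 255; -60 -80 -120 0 255; -110 -140 -120 0 255; -150 -200 -120 0 255; -150 -230 -120 0 255; -150 -230 -120 0 255; -150 -230 -120 0 255",
)

```text
time: 23.15
ee_pos: [0.2808, 0.131, 0.2674]
tcp_rot: [-179.7, -2.4, 85.2]
wrist_force: [1.2, -0.4, 0.5]
opening: 0.0
grasp_force: 0.0
```

Run:
```python
from h import *
o=bot.get_obs();print(o["ee_pos"],o["wrist_force"],o["time"])
for nm in("scene","top"):
    im=camera(nm);h=cv2.cvtColor(im,cv2.COLOR_BGR2HSV)
    for c,lo,hi,z in(("yel",(20,150,90),(35,255,255),.139),("red",(0,200,80),(4,255,255),.174),("brass",(8,110,70),(19,255,255),.12)):
        k,L,s,ce=cv2.connectedComponentsWithStats(cv2.inRange(h,lo,hi))
        for i in range(1,k):
            w=plane(nm,ce[i],z)
            if s[i,4]>30 and .38<w[0]<.7 and w[1]<.3:
                ct=cv2.findContours((L==i).astype(np.uint8),0,2)[0][0]
                print(nm,c,w[:2],[plane(nm,q,z)[:2].round(3).tolist() for q in cv2.boxPoints(cv2.minAreaRect(ct))])
```

```text
[0.2808 0.131  0.2674] [ 1.2006 -0.391   0.4884] 23.15
scene yel [ 0.4514 -0.3872] [[0.419, -0.392], [0.42, -0.375], [0.484, -0.383], [0.482, -0.399]]
scene red [0.5449 0.2547] [[0.534, 0.231], [0.535, 0.29], [0.555, 0.28], [0.554, 0.222]]
scene brass [0.4548 0.0923] [[0.44, 0.091], [0.448, 0.109], [0.471, 0.094], [0.463, 0.076]]
scene brass [0.5412 0.1133] [[0.508, 0.117], [0.509, 0.134], [0.572, 0.11], [0.57, 0.093]]
scene brass [0.4968 0.0313] [[0.491, 0.008], [0.479, 0.068], [0.499, 0.065], [0.509, 0.006]]
scene brass [0.5762 0.0373] [[0.562, 0.01], [0.566, 0.082], [0.59, 0.073], [0.586, 0.002]]
scene brass [ 0.4478 -0.1032] [[0.434, -0.103], [0.447, -0.088], [0.463, -0.101], [0.45, -0.116]]
top yel [ 0.4459 -0.3841] [[0.417, -0.372], [0.477, -0.378], [0.476, -0.396], [0.416, -0.39]]
top red [0.5374 0.2605] [[0.543, 0.286], [0.543, 0.232], [0.533, 0.232], [0.532, 0.285]]
top brass [0.5683 0.036 ] [[0.572, 0.063], [0.573, 0.013], [0.561, 0.013], [0.561, 0.062]]
top brass [0.5368 0.1075] [[0.511, 0.116], [0.559, 0.113], [0.558, 0.097], [0.51, 0.1]]
top brass [0.4928 0.037 ] [[0.498, 0.065], [0.498, 0.016], [0.487, 0.016], [0.487, 0.065]]
```

```bash
python3 -c "
from workcell import ticket;print(ticket.job_done())"
```

```text
the job is handed in; nothing more can be done
None
```

I did all five steps in the required order and handed the job in at about 23 s, but I don't have the verdict: the damper, coupling, both cam arms and the valve each reached their hard stop, the last camera check showed nothing had shifted back, and no bottle, beaker or vial was touched that I could see.

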